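# Slide the sample rack past the treadle gate

### The arm

A 6-joint arm with a two-finger parallel gripper is mounted at the origin on the work surface. World frame = base frame: x ahead of the robot, y to its left, z up, the work surface at z = 0. Lengths are in m, angles in rad, forces in N, time in s.
With the tool pointing down it reaches from about 0.35 to 0.8 m from the base axis. Payload 7.3 kg.
Tool frame: the origin (TCP) lies midway between the tips of the shut fingers; the grasp point (between the pads) lies 19 mm behind it (env.hold_point_z is the distance from the TCP to the grasp point, in m); z points along the fingers, y is the line along which they close (so a half turn about z gives the same grasp; the last joint's range is limited). The gripper opens to 85 mm and grips with 20 to 120 N. Pads are 22 mm wide; open, the fingers measure 114 mm over their backs; the gripper's body (76 mm by 85 mm) begins 54 mm behind the grasp point. The pads swing forward as they close: fully open they stand 13 mm farther back than shut.
Start: joints at [-1.255, 0.342, 1.524, -0, 1.275, -0.146], TCP at [0.234, -0.47, 0.231] pointing down, gripper open.
Joint ranges: [-2.53, 2.53], [-0.77, 2.02], [0.04, 2.7], [-1, 4.14], [0.28, 2.66], [-3.11, 3.11]. Speed limits (rad/s): [2.57, 2.57, 3.14, 3.14, 3.14, 3.14].

### API

Orientations are given as [roll, pitch, yaw] about the fixed x, y, z axes, in that order (R = Rz(yaw) Ry(pitch) Rx(roll)).
In Python, from workcell import observe, viewer, sign_off, env gives the robot as it stands. The module is installed in compiled form; this text tells all that it offers.
- The arm moves only by the shell command python3 -m creep 'ROWS' [FORCE]. ROWS is JSON, a list that holds one entry, the list of rows, each a list of 5 numbers: the shift along the tool's x, y, z scaled (see below), then the turn about the tool's z scaled (see below), then the closure, from 0 (fully open) to 1 (shut). In form: [[[tx, ty, tz, spin, jaw], ...]]. A call has 1 to 5 rows; each row is the pose to reach, as a shift and turn from the pose commanded when the call began, along the tool's axes at that moment, turning the shorter way round; what a row does not reach only later rows make up. The controller multiplies each number of a shift by 0.08 m and each number of a turn by 2 pi rad. A row lasts 1/10 s, in which the tool goes at most 50 mm and 8.59 degrees, less where a joint would pass 70% of its speed; a pose out of reach is approached as far as the arm can. A call with a number of a shift or a turn outside -1 to 1 is refused whole. A call with a gripper value outside its range is refused whole. The fingers move at their own pace and stop on an object; FORCE is the grip in N (left out, the last holds). Time passes only in rows, so rows that repeat a pose let the fingers close. It gives the time, the measured TCP pose, the force, the opening and the grip force at its end, in the units of the state.
- observe(): the state, without advancing time (a new reading comes with each control period).
- viewer.read_camera(name): name is "side" or "top" or "wrist"; returns a dict with "color" (480x640x3 uint8, blue, green, red), "fx", "fy", "cx", "cy" (pixels), "dist" ([k1, k2, p1, p2, k3] as OpenCV has them; the pictures are not rectified), "cam_to_world" (4x4, takes a point from camera to world coordinates). Camera axes: x right, y down, z forward; pixel columns grow to the right and rows downward; lengths in m; the calibration is good to about 2 mm. A picture is of the moment at which its call begins. There is no depth.
- sign_off(): hands the job in; it is judged then, once.
The state is a dict: "t": time; "joint_positions": joint angles; "joint_velocities": joint speeds; "effort": joint torques, N m; "position": TCP position; "orientation": TCP orientation; "ft_force": force on the tool from outside, world axes, zero at the start; "ft_torque": the same for the moment, N m; "grip_width": finger opening in m; "finger_force": force on a finger pad.
Only numpy, scipy, OpenCV 4.12 (cv2) and the standard library are available. Lean on these libraries where they do the work, as an engineer would, in place of code of your own. Each camera call takes 0.05 s, during which the arm holds its last target. There are 200 camera calls.

### The job

Press the blue treadle beside the packing chute down with one fingertip so that the red gate sinks, and keep it held down while your other fingertip slides the rack of sample bottles along the chute until the whole rack is past the gate; then let go so that the gate comes up shut behind it. Only push: the rack stays flat on the chute floor, is never lifted, and never touches the gate. Leave everything else on the table undisturbed.

Things in the scene. Friction and masses are not known exactly. Their poses are not given: they have to be found in the camera images.
- chute: Fixed straight chute: open-topped channel with aluminium floor and low wooden walls. Origin: on the table under the channel's middle, at the gate. x axis: along the channel, the way the rack must go (roughly to the robot's right); y: sideways towards the treadle (roughly away from the robot); z up. Channel x = -250 to an end board at +200 mm, 96 mm wide (y = -48 to 48).
- slot (a point): Point fixed on the chute: middle of the channel at floor level (50 mm above the table), in the 16 mm wide slot at chute x = 0 (from y = -14 mm to the treadle side) through which the gate rises. The channel walls rise to 74 mm above the table; the wall on the treadle side spans chute y = 48 to 54 mm before the slot and 51 to 57 mm after it.
- rack: Loose wooden block 110 mm long (x), 90 mm wide, 26 mm high, on two low round-ended runners, with six small green-capped sample bottles fixed in it (58 mm high overall), 0.4 to 0.65 kg. Origin: centre of its underside. It stands in the channel before the gate, its axes along the chute's within about 1 degree; flat rear face at its x = -55 mm.
- gate (a joint): Angle of treadle and red gate, one rigid part on a hinge along chute x (at chute y = 160, 55 mm above the table). 0 = treadle up, gate shut: the 8 mm thick gate stands 18 to 35 mm above the floor. 0.30 = treadle down on its stop, gate 16 mm below the floor; clear from 0.24 on. A spring shuts it when let go. Pressing at chute y = 75 to 105 mm takes about 3.5 to 8 N.
- press (a point): Point on the top of the treadle, the flat blue plate with a yellow stripe beside the channel; moves with it. At chute x = -160, y = about 86 mm; about 84 mm above the table with the gate shut, 62 mm fully pressed (plate then level). The plate runs from chute x = -225 to 50 and y = about 65 to 154 mm, so a fingertip can slide along it while the other is in the channel behind the rack.
- syrup_bottle: Bystander: pale green bottle with a green cap, 60 mm across, 150 mm high. Origin: at its underside.
- ginger_bottle: Bystander: amber bottle with a black cap, 52 mm across, 130 mm high. Origin: at its underside.
- sample_jar: Bystander: low orange jar, 60 mm across, 60 mm high. Origin: at its underside.
- tape_roll: Bystander: cardboard-brown tape roll lying flat, 90 mm across, 40 mm high. Origin: at its underside.
- cork: Bystander: cork stopper, 34 mm across, 30 mm high. Origin: at its underside.
- brush: Bystander: brush lying on the table. Origin: at its underside.
Things that resemble listed ones, but are neither listed nor needed, are in the scene too. Leave any pink look-alike of the rack alone.

How it is judged:
By the outcome, as a careful person would: the job done as asked, in the order asked, and still so for the second after the job is handed in, with the robot touching nothing.
It also fails if it takes over 42 s, if anything falls off the work surface, if the arm or the gripper's body presses on something with over 40 N, if the wrist force passes 120 N, or if a joint passes its speed limit or range.

## Working session

There is one attempt and no reset: what is moved stays moved. The work goes in short steps, Python scripts to look and compute and a shell command to move; the robot and the scene stay as the last step left them, time stands still between calls to the robot, and variables do not carry over. Pictures are saved under pics/ and viewed, at most 10 in all, crops included, and the job is handed in when it is done.

```bash
mkdir -p pics; python3 - <<'E'
from workcell import observe, viewer, env
import cv2
for n in ("top","side"):
    d=viewer.read_camera(n); cv2.imwrite(f"pics/{n}0.png",d["color"])
    print(n,d["fx"],d["fy"],d["cx"],d["cy"],d["dist"],d["cam_to_world"])
s=observe();print(s)
E
```

```text
top 444.18582087065 444.18582087065 315.81335538661864 232.67027176338962 [-0.05233791  0.          0.          0.          0.        ] [[ 7.82979735e-03 -9.90205869e-01  1.39395235e-01  4.48890826e-01]
 [-9.99968782e-01 -7.90150723e-03  3.89832621e-05  9.95469123e-02]
 [ 1.06283100e-03 -1.39391189e-01 -9.90236824e-01  1.00716381e+00]
 [ 0.00000000e+00  0.00000000e+00  0.00000000e+00  1.00000000e+00]]
side 446.2514859210342 446.2514859210342 325.4625863681993 237.3797865105367 [-0.09618775  0.          0.          0.          0.        ] [[-0.75465853 -0.47331806  0.45437928  0.16881338]
 [-0.65589746  0.52627751 -0.54113816  0.59004575]
 [ 0.01700087 -0.70640074 -0.70760792  0.76972439]
 [ 0.          0.          0.          1.        ]]
{'t': 0.1, 'joint_positions': array([-1.25502406e+00,  3.42642943e-01,  1.52491900e+00,  2.21239267e-05,
        1.27541897e+00, -1.45989952e-01]), 'joint_velocities': array([ 6.40601915e-04, -3.05419336e-04, -2.13492684e-03,  4.84106233e-04,
        2.20245555e-05,  6.00511786e-04]), 'effort': array([ 2.57590946e-03, -4.34448159e+01, -2.46492505e+01, -1.82423801e-04,
        4.68580300e-03,  7.31087169e-06]), 'position': array([ 0.23381872, -0.46965398,  0.23070158]), 'orientation': array([-3.14022224e+00, -2.22884481e-04,  4.61755615e-01]), 'ft_force': array([ 0.8928148 , -0.33603956,  0.33180114]), 'ft_torque': array([-0.03958121, -0.04094242, -0.02458738]), 'finger_force': 0.0, 'grip_width': 0.08551881611675852}
```

View pics/top0.png

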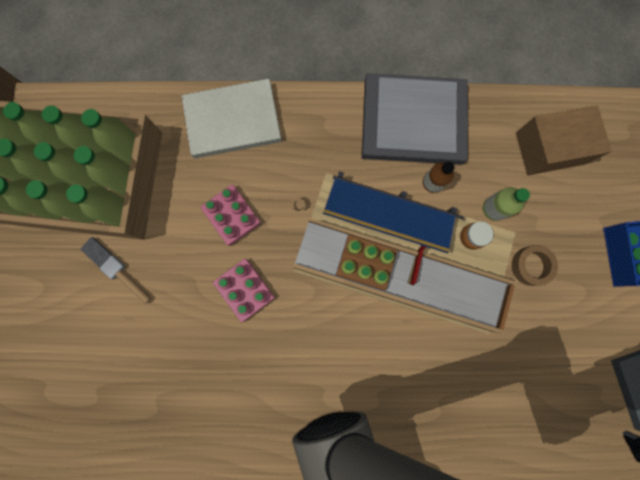

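View pics/side0.png

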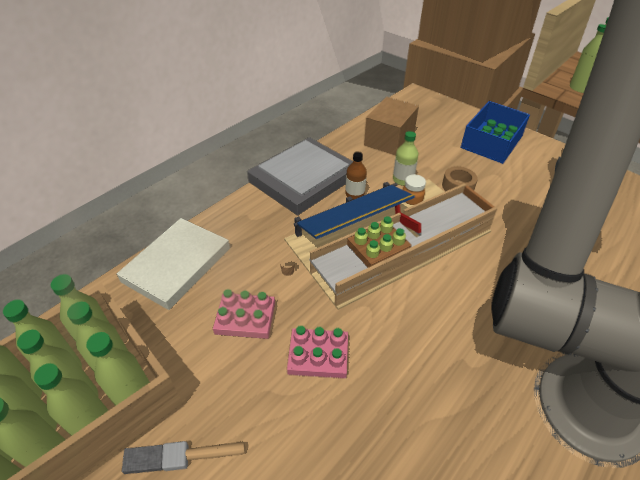

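Candidates for the rack are the wooden block with green caps in the chute (top 368,262), two pink look-alikes (231,214 and 245,290), a blue tray (625,255) and the big crate (70,165). I choose the wooden one in the chute. The treadle is blue (390,213) and the gate red (417,266). Next I'll check close crops.

```bash
python3 - <<'E'
import cv2
a=cv2.imread("pics/top0.png")[165:335,290:530]; b=cv2.imread("pics/side0.png")[175:310,280:500]
cv2.imwrite("pics/topc.png",cv2.resize(a,None,fx=3.3333,fy=3.3333,interpolation=cv2.INTER_CUBIC))
cv2.imwrite("pics/sidec.png",cv2.resize(b,None,fx=3.6,fy=3.6,interpolation=cv2.INTER_CUBIC))
E
```

```text
(no output)
```

View pics/topc.png

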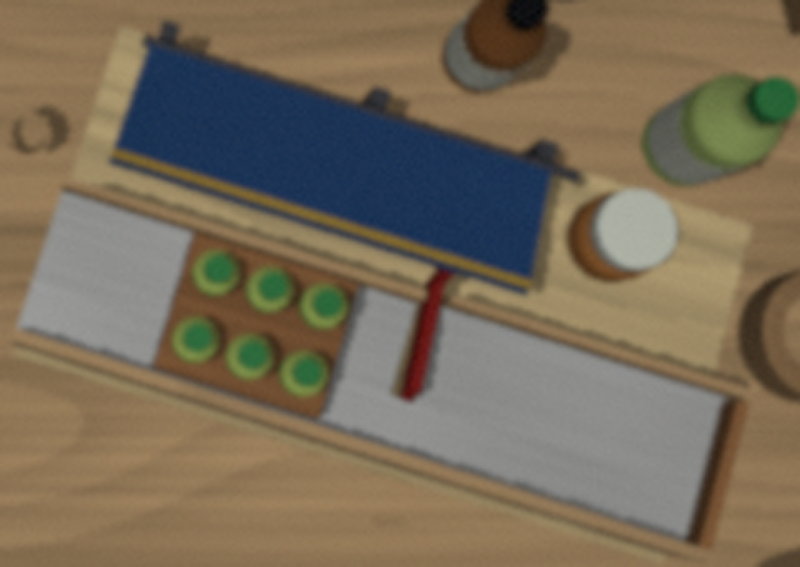

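View pics/sidec.png

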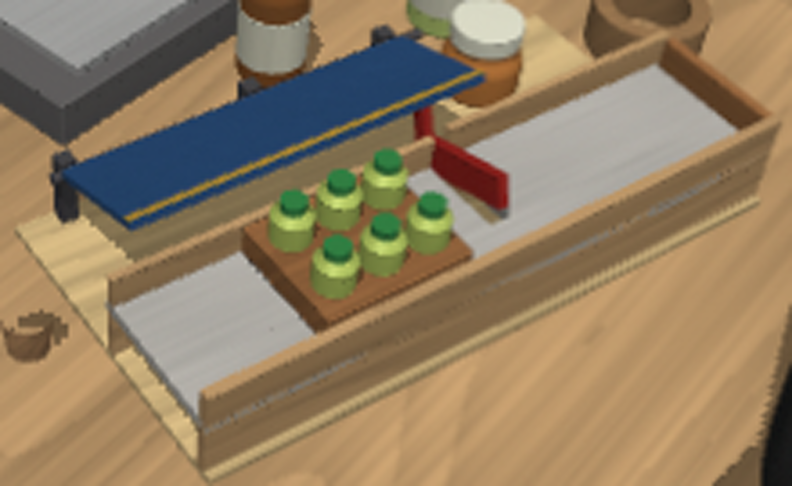

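Crops confirm the wooden rack before the red gate, rear corners at top-crop (155,367) and (192,232). The treadle's yellow stripe runs (113,155)–(530,285). Now I'll triangulate.

```bash
cat > h.py <<'E'
import numpy as np, cv2
from workcell import viewer, observe
def ray(d,px):
    K=np.array([[d["fx"],0,d["cx"]],[0,d["fy"],d["cy"]],[0,0,1]])
    n=cv2.undistortPoints(np.array([[px]],float),K,np.array(d["dist"]))[0,0]
    M=np.array(d["cam_to_world"]); v=M[:3,:3]@[*n,1]
    return M[:3,3],v/np.linalg.norm(v)
def atz(d,px,z):
    o,v=ray(d,px); return o+v*(z-o[2])/v[2]
def tri(r):
    A=sum(np.eye(3)-np.outer(v,v) for o,v in r); b=sum((np.eye(3)-np.outer(v,v))@o for o,v in r)
    return np.linalg.solve(A,b)
def fit(names,C,W): # chute xy -> world: angle, origin
    c=np.array(C);w=np.array(W); cm,wm=c.mean(0),w.mean(0)
    a=np.angle(np.sum((w-wm)[:,0]*(c-cm)[:,0]+(w-wm)[:,1]*(c-cm)[:,1]+1j*((w-wm)[:,1]*(c-cm)[:,0]-(w-wm)[:,0]*(c-cm)[:,1])))
    R=np.array([[np.cos(a),-np.sin(a)],[np.sin(a),np.cos(a)]])
    return a,wm-R@cm,R
E
python3 - <<'E'
from h import *
t=viewer.read_camera("top");s=viewer.read_camera("side")
T=lambda p:(290+p[0]/3.3333,165+p[1]/3.3333); S=lambda p:(280+p[0]/3.6,175+p[1]/3.6)
P={"trLnear":((113,163),(130,228),(-225,65)),"trRnear":((528,292),(485,78),(50,65)),"trLfar":((148,40),(65,172),(-225,154)),
"floorLfar":((65,193),(113,313),(-250,48)),"floorLnear":((18,328),(200,422),(-250,-48)),
"gate":((407,400),(508,177),(0,-14)),"rackRearNear":((155,367),(325,328),None),"rackRearFar":((192,232),(245,232),None),"rackFrNear":((320,418),(470,248),None),
"endNear":((710,548),(778,120),None)}
W={k:tri([ray(t,T(p[0])),ray(s,S(p[1]))]) for k,p in P.items()}
ks=[k for k in P if P[k][2]]
a,o,R=fit(ks,[np.array(P[k][2])/1e3 for k in ks],[W[k][:2] for k in ks])
print("ang",np.degrees(a),"origin",o)
for k in P: print(k,W[k].round(3),"chute mm",(R.T@(W[k][:2]-o)*1e3).round(0),P[k][2])
for n,p,z in (("ginger",(485,50),0.0),("syrup",(685,140),.0),("jar",(635,230),.06),("gingercap",(527,8),.13),("syrcap",(773,100),.15)): print(n,(R.T@(atz(t,T(p),z)[:2]-o)*1e3).round(0))
g=lambda c:(o+R@(np.array(c)/1e3)).round(4)
print("tcp goal",g((-200,42)),g((-180,42)),"end",g((10,42)),"yaw",a+np.pi)
E
```

```text
ang -107.66599923653585 origin [ 0.48687002 -0.10880584]
trLnear [0.619 0.083 0.087] chute mm [-223.   68.] (-225, 65)
trRnear [ 0.538 -0.178  0.089] chute mm [50. 69.] (50, 65)
trLfar [0.702 0.058 0.065] chute mm [-225.  154.] (-225, 154)
floorLfar [0.606 0.114 0.046] chute mm [-248.   46.] (-250, 48)
floorLnear [0.516 0.143 0.045] chute mm [-248.  -49.] (-250, -48)
gate [ 0.471 -0.098  0.096] chute mm [ -5. -19.] (0, -14)
rackRearNear [0.492 0.056 0.07 ] chute mm [-158.  -45.] None
rackRearFar [0.575 0.031 0.075] chute mm [-160.   42.] None
rackFrNear [ 0.46  -0.047  0.08 ] chute mm [-51. -44.] None
endNear [ 0.377 -0.295  0.071] chute mm [210. -48.] None
ginger [ -3. 241.]
syrup [149. 223.]
jar [113. 136.]
gingercap [ -9. 231.]
syrcap [144. 216.]
tcp goal [0.5876 0.069 ] [0.5815 0.05  ] end [ 0.5239 -0.1311] yaw 1.2624664744625413
```

```bash

python3 -m creep '[[[0.5,-0.28,0,0,0],[1,-0.57,0,0,0]]]'
python3 -m creep '[[[0.5,-0.28,0,0,0],[1,-0.57,0,0,0]]]'
```

```text
t: 0.4
position: [0.2852, -0.3931, 0.2308]
orientation: [-3.141, -0.0, 0.459]
ft_force: [1.4, 0.1, 0.6]
grip_width: 0.0853
finger_force: 0.0
t: 0.6
position: [0.3371, -0.3156, 0.2312]
orientation: [3.142, -0.0, 0.461]
ft_force: [0.2, 0.0, 0.4]
grip_width: 0.0858
finger_force: 0.0
```

```bash

python3 -m creep '[[[0.5,-0.28,0,0,0],[1,-0.57,0,0,0]]]' >/dev/null
python3 -m creep '[[[0.5,-0.28,0,0,0],[1,-0.57,0,0,0]]]' >/dev/null
python3 -m creep '[[[0.5,-0.28,0,0,0],[1,-0.57,0,0,0]]]' >/dev/null
python3 -m creep '[[[0.5,-0.28,0,-0.02,0],[1,-0.57,0,-0.04,0],[1,-0.57,0,-0.06,0],[1,-0.57,0,-0.08,0],[1,-0.57,0,-0.1,0]]]'
python3 -m creep '[[[0,0,0,-0.015,0],[0,0,0,-0.0275,0],[0,0,0,-0.0275,0]]]'
cat >> h.py <<'E'
A=np.radians(-107.67); RC=np.array([[np.cos(A),-np.sin(A)],[np.sin(A),np.cos(A)]]); O=np.array([.48687,-.10881])
def where():
    s=observe(); p=s["position"]; print("t",s["t"],"chute mm",(RC.T@(p[:2]-O)*1e3).round(1),"z",p[2].round(4),"yaw err",s["orientation"][2]-A-np.pi,"F",(RC.T@s["ft_force"][:2]).round(1),s["ft_force"][2].round(1))
E
python3 -c "from h import *;where()"
```

```text
t: 1.7
position: [0.5417, -0.0105, 0.2308]
orientation: [-3.141, 0.0, 1.097]
ft_force: [0.4, 0.3, -0.2]
grip_width: 0.0855
finger_force: 0.0
t: 2.0
position: [0.5416, -0.0112, 0.2311]
orientation: [-3.141, 0.0, 1.264]
ft_force: [1.0, 0.4, -0.3]
grip_width: 0.0853
finger_force: 0.0
t 2.0 chute mm [-109.7   22.5] z 0.2311 yaw err 0.0012235234745583412 F [-0.7  0.8] -0.3
```

```bash

python3 -m creep '[[[0.5,0.12,0,0,0],[1,0.24,0,0,0],[1,0.24,0.5,0,0],[1,0.24,1,0,0],[1,0.24,1,0,0]]]' >/dev/null
python3 -m creep '[[[0,0,0.3,0,0],[0,0,0.5,0,0],[0,0,0.5,0,0]]]' >/dev/null
python3 - <<'E'
from h import *
where()
d=viewer.read_camera("side");cv2.imwrite("pics/s2.png",cv2.resize(d["color"][130:310,250:490],None,fx=3.3,fy=3.3,interpolation=cv2.INTER_CUBIC))
d=viewer.read_camera("wrist");cv2.imwrite("pics/w2.png",d["color"])
E
```

```text
t 2.8 chute mm [-189.2   41.4] z 0.111 yaw err -0.0011672942798179875 F [-0.  -0.5] -0.4
```

View pics/s2.png

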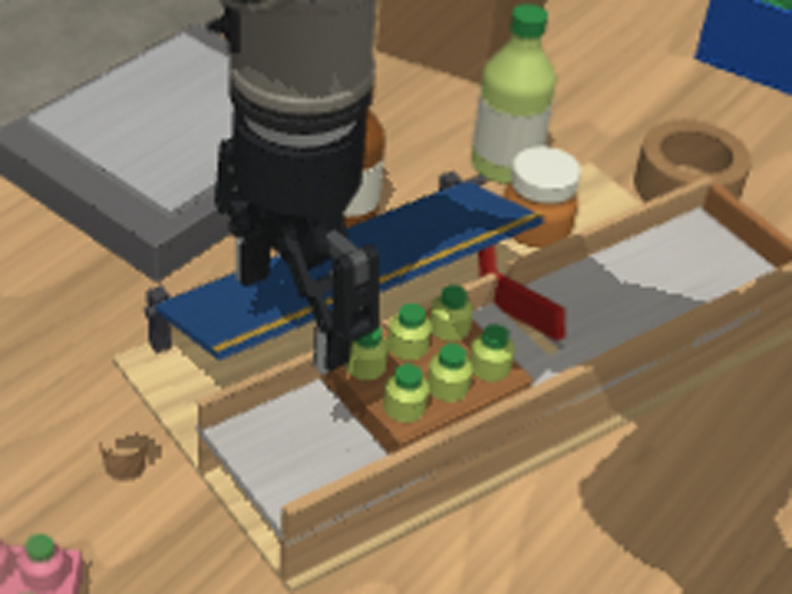

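View pics/w2.png

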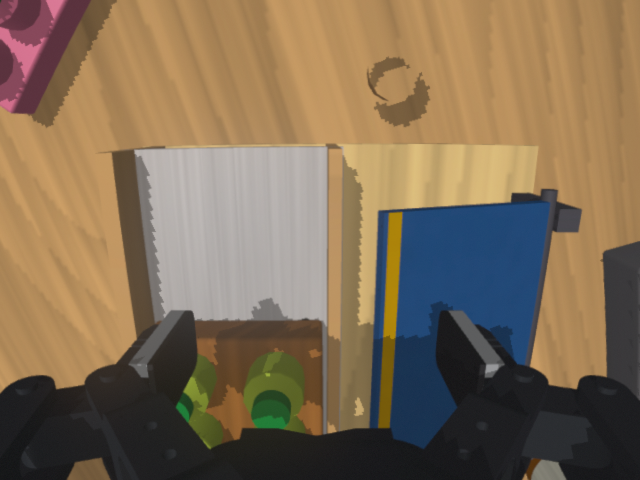

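The wrist view shows the rack's rear edge at row ~321, the finger tips at (190,315) and (442,315), the wall top at column 330 and the treadle corner at (380,210). I'll verify these numerically.

```bash
python3 - <<'E'
from h import *
where()
w=viewer.read_camera("wrist")
for n,p,z in (("rackrear",(210,321),.076),("rackrear",(315,321),.076),("walltop L",(328,148),.074),("walltop R",(341,148),.074),("treadle",(380,210),.088),("floor",(136,150),.05),
 ("tipL",(195,313),.124),("tipR",(440,313),.124),("tipL",(135,367),.124),("tipR",(497,365),.124)): print(n,(RC.T@(atz(w,p,z)[:2]-O)*1e3).round(1))
E
```

```text
t 2.9 chute mm [-189.7   42.7] z 0.113 yaw err -0.0006324338380219174 F [ 0.1 -1. ] 1.1
rackrear [-169.3   -9.8]
rackrear [-169.4   40.9]
walltop L [-250.4   46.7]
walltop R [-250.4   52.3]
treadle [-225.8   68. ]
floor [-249.4  -48.2]
tipL [-196.1   -1.2]
tipR [-195.9   85.2]
tipL [-173.6  -26.3]
tipR [-174.3  109. ]
```

```bash

python3 -m creep '[[[0.12,0,0.1,0,0],[0.12,0,0.25,0,0],[0.12,0,0.35,0,0],[0.12,0,0.4,0,0]]]' >/dev/null
python3 -c "from h import *;where()"
python3 -m creep '[[[0,0,0.06,0,0],[0,0,0.12,0,0],[0,0,0.18,0,0],[0,0,0.18,0,0]]]' >/dev/null
python3 -c "from h import *;where()"
```

```text
t 3.35 chute mm [-199.1   41. ] z 0.0778 yaw err 0.0007644077389059589 F [-0.1  0.2] -0.6
t 3.75 chute mm [-199.3   41.9] z 0.0649 yaw err 0.0004767311011564246 F [-0.7 -1.7] 5.0
```

Contact; press on to the stop.

```bash

python3 -m creep '[[[0,0,0.06,0,0],[0,0,0.1,0,0],[0,0,0.1,0,0]]]' >/dev/null
python3 -c "from h import *;where()"
python3 -m creep '[[[0,0,0.03,0,0],[0,0,0.05,0,0],[0,0,0.05,0,0]]]' >/dev/null
python3 -c "from h import *;where()"
```

```text
t 4.05 chute mm [-199.4   41.7] z 0.0571 yaw err 0.0005187918132256719 F [-0.5 -2.9] 6.2
t 4.35 chute mm [-199.4   41.5] z 0.0533 yaw err 0.0006191445637018234 F [-0. -4.] 4.7
```

```bash

python3 -m creep '[[[0,0,0.02,0,0],[0,0,0.04,0,0],[0,0,0.04,0,0]]]' >/dev/null
python3 -c "from h import *;where()"
python3 -m creep '[[[0,0,0.015,0,0],[0,0,0.02,0,0],[0,0,0.02,0,0]]]' >/dev/null
python3 -c "from h import *;where()"
```

```text
t 4.65 chute mm [-199.4   41.3] z 0.05 yaw err 0.0006277069278448622 F [-0.8 -4.9] 7.0
t 4.95 chute mm [-199.4   41.3] z 0.0488 yaw err 0.0006521653757411983 F [-0.7 -5.3] 6.5
```

```bash

python3 -m creep '[[[0,0,0.015,0,0],[0,0,0.02,0,0],[0,0,0.02,0,0]]]' >/dev/null
python3 -c "from h import *;where()"
python3 - <<'E'
from h import *
d=viewer.read_camera("side");cv2.imwrite("pics/s3.png",cv2.resize(d["color"][130:310,250:490],None,fx=3.3,fy=3.3,interpolation=cv2.INTER_CUBIC))
E
```

```text
t 5.25 chute mm [-199.4   41.4] z 0.0484 yaw err 0.0006615952847299766 F [ 0.9 -8.7] 16.6
```

View pics/s3.png

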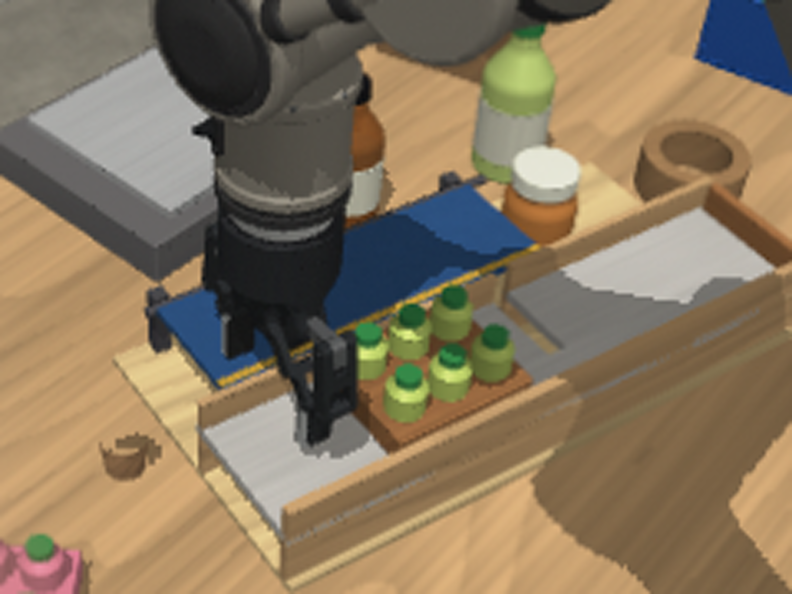

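Gate is sunk (no red above slot at ~(535,325)) and the treadle is on its stop. Sliding now.

```bash

python3 -m creep '[[[-0.06,0,0,0,0],[-0.12,0,0,0,0],[-0.18,0,0,0,0],[-0.24,0,0,0,0],[-0.3,0,0,0,0]]]' >/dev/null
python3 -c "from h import *;where()"
python3 -m creep '[[[-0.06,0,0,0,0],[-0.12,0,0,0,0],[-0.18,0,0,0,0],[-0.24,0,0,0,0],[-0.3,0,0,0,0]]]' >/dev/null
python3 -c "from h import *;where()"
```

```text
t 5.8 chute mm [-176.8   43.9] z 0.0484 yaw err 0.0011545708443110314 F [-5.5  0.8] 7.6
t 6.3 chute mm [-153.6   43.9] z 0.0484 yaw err 0.0004923964434357941 F [-10.1  -0.4] 8.2
```

```bash

python3 -m creep '[[[-0.06,0,0.01,0,0],[-0.12,0,0.015,0,0],[-0.18,0,0.015,0,0],[-0.24,0,0.015,0,0],[-0.3,0,0.015,0,0]]]' >/dev/null
python3 -c "from h import *;where()"
python3 -m creep '[[[-0.06,0,0,0,0],[-0.12,0,0,0,0],[-0.18,0,0,0,0],[-0.24,0,0,0,0],[-0.3,0,0,0,0]]]' >/dev/null
python3 - <<'E'
from h import *
where()
for n in ("side","top"):
    d=viewer.read_camera(n);cv2.imwrite(f"pics/{n}4.png",d["color"])
t=cv2.imread("pics/top4.png")[165:335,290:530];s=cv2.imread("pics/side4.png")[130:310,250:490]
cv2.imwrite("pics/c4.png",cv2.resize(np.hstack([t,s[5:175]]),(800,283),interpolation=cv2.INTER_CUBIC))
E
```

```text
t 6.8 chute mm [-130.6   44.7] z 0.0484 yaw err -0.00026129449961853624 F [-14.7  -0.3] 14.3
t 7.3 chute mm [-106.5   44.8] z 0.0484 yaw err -0.0003082066183814902 F [-15.3   0.8] 15.9
```

View pics/c4.png

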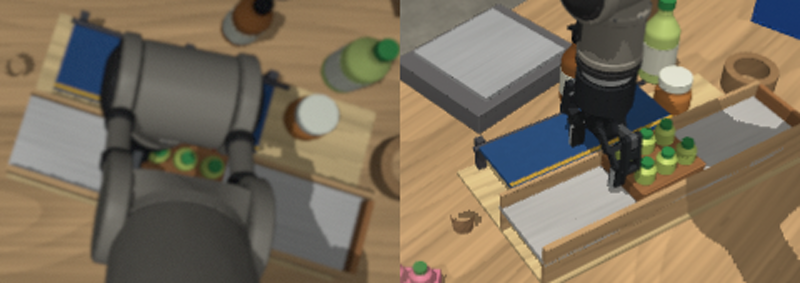

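The rack is moving straight and the gate is still down. Continue.

```bash

python3 -m creep '[[[-0.06,0,0,0,0],[-0.12,0,0,0,0],[-0.18,0,0,0,0],[-0.24,0,0,0,0],[-0.3,0,0,0,0]]]' >/dev/null
python3 -c "from h import *;where()"
python3 -m creep '[[[-0.06,0,0,0,0],[-0.12,0,0,0,0],[-0.18,0,0,0,0],[-0.24,0,0,0,0],[-0.3,0,0,0,0]]]' >/dev/null
python3 -c "from h import *;where()"
python3 -m creep '[[[-0.06,0,0,0,0],[-0.12,0,0,0,0],[-0.18,0,0,0,0],[-0.24,0,0,0,0],[-0.3,0,0,0,0]]]' >/dev/null
python3 -c "from h import *;where()"
```

```text
t 7.9 chute mm [-82.3  44.9] z 0.0483 yaw err 0.0003517480682067031 F [-15.   -0.1] 15.3
t 8.4 chute mm [-58.2  44.9] z 0.0483 yaw err 0.00030135027973887674 F [-15.1   0.7] 15.5
t 8.9 chute mm [-34.1  44.9] z 0.0483 yaw err 0.0003263895317076049 F [-15.7  -0.3] 16.1
```

```bash

python3 -m creep '[[[-0.06,0,0,0,0],[-0.12,0,0,0,0],[-0.18,0,0,0,0],[-0.24,0,0,0,0],[-0.3,0,0,0,0]]]' >/dev/null
python3 -c "from h import *;where()"
python3 -m creep '[[[-0.06,0,0,0,0],[-0.12,0,0,0,0],[-0.18,0,0,0,0],[-0.24,0,0,0,0],[-0.3,0,0,0,0]]]' >/dev/null
python3 - <<'E'
from h import *
where()
for n in ("side","wrist"):
    d=viewer.read_camera(n);cv2.imwrite(f"pics/{n}5.png",d["color"])
s=cv2.imread("pics/side5.png")[110:290,270:510];w=cv2.imread("pics/wrist5.png")
cv2.imwrite("pics/c5.png",np.hstack([cv2.resize(s,(400,300),interpolation=cv2.INTER_CUBIC),cv2.resize(w,(400,300))]))
E
```

```text
t 9.4 chute mm [-10.   44.9] z 0.0483 yaw err 0.0003870037887887534 F [-15.9  -0. ] 16.6
t 9.9 chute mm [14.1 44.8] z 0.0483 yaw err 0.00040383712074287814 F [-15.9   0. ] 17.4
```

View pics/c5.png

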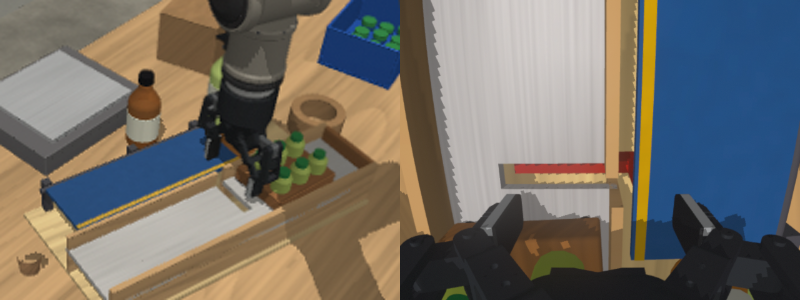

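The wrist view (right half) shows the slot at rows 163–188 and the rack's rear at row ~222, so it is past the gate. I'll slide the fingers back past the slot with the treadle held, then let it up gently.

```bash

python3 -m creep '[[[0.08,0,0,0,0],[0.16,0,0,0,0],[0.24,0,0,0,0],[0.32,0,0,0,0],[0.4,0,0,0,0]]]' >/dev/null
python3 -c "from h import *;where()"
python3 -m creep '[[[0.08,0,0,0,0],[0.18,0,0,0,0],[0.28,0,0,0,0],[0.38,0,0,0,0],[0.45,0,0,0,0]]]' >/dev/null
python3 -c "from h import *;where()"
```

```text
t 10.5 chute mm [-13.2  45.6] z 0.0482 yaw err -0.0006887270389563938 F [10.6 -0.8] 14.9
t 11.0 chute mm [-49.6  45.5] z 0.0482 yaw err -0.000387148956173089 F [10.8  0.5] 14.5
```

```bash

python3 -m creep '[[[0,0,-0.05,0,0],[0,0,-0.1,0,0],[0,0,-0.15,0,0],[0,0,-0.2,0,0],[0,0,-0.25,0,0]]]' >/dev/null
python3 -c "from h import *;where()"
python3 -m creep '[[[0,0,-0.05,0,0],[0,0,-0.1,0,0],[0,0,-0.2,0,0],[0,0,-0.4,0,0],[0,0,-0.7,0,0]]]' >/dev/null
python3 -c "from h import *;where()"
python3 -m creep '[[[0,0,-0.4,0,0],[0,0,-0.8,0,0],[0,0,-1,0,0],[0,0,-1,0,0]]]' >/dev/null
python3 -m creep '[[[0.5,0,-0.4,0,0],[1,0,-0.4,0,0],[1,0,-0.4,0,0]]]' >/dev/null
python3 -m creep '[[[0.5,0,0,0,0],[1,0,0,0,0],[1,0,0,0,0],[1,0,0,0,0]]]' >/dev/null
python3 - <<'E'
from h import *
where()
for n in ("side","top"):
    d=viewer.read_camera(n);cv2.imwrite(f"pics/{n}6.png",d["color"])
s=cv2.imread("pics/side6.png")[110:310,270:510];w=cv2.imread("pics/top6.png")[140:340,290:530]
cv2.imwrite("pics/c6.png",np.hstack([cv2.resize(s,(400,333),interpolation=cv2.INTER_CUBIC),cv2.resize(w,(400,333),interpolation=cv2.INTER_CUBIC)]))
E
```

```text
t 11.5 chute mm [-51.3  42.3] z 0.0657 yaw err 0.0005244554571319782 F [0.3 3.6] 2.7
t 12.0 chute mm [-51.3  39.4] z 0.1201 yaw err 0.000630561167125343 F [0.5 0.1] -0.0
t 13.1 chute mm [-211.1   40.6] z 0.2312 yaw err 0.002224121960798797 F [ 0.8 -0.3] 0.0
```

View pics/c6.png

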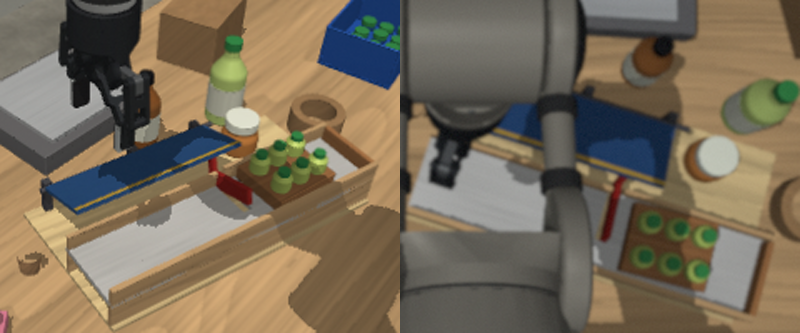

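The gate (red, side crop 235,190) is up behind the rack. There is a clear gap in the top view between the gate (612,210) and the rack's rear (630,240). The bystanders have not moved, and the robot is touching nothing.

```bash
python3 -c "
from workcell import sign_off
print(sign_off())"
```

```text
the job is handed in; nothing more can be done
None
```

I held the treadle down, slid the rack flat along the chute past the sunken gate, and let the gate come up shut behind it; the job was handed in at about 13 s of the 42 s allowed, with nothing else seen to be disturbed.

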